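Roll the brass runner tubes onto their pencil lines

TASK

The leather footstool lies upside down on the bench, with two loose brass runner tubes on its plywood base. Roll each tube sideways (a light push of the fingertips near its top is enough), without gripping, squeezing, lifting or dragging it, until each lies at rest centred along the pencil line at its own end of the base, with the line still showing at both ends of the tube. Leave everything else where it is.

Things in the scene. Friction and masses are not known exactly. Their poses are not given: they have to be found in the camera images.
- stool: the upturned footstool, fixed on the bench: tan leather body 340 mm (x) by 480 mm (y) and 120 mm high with a flat plywood base let into the upper face, 300 by 440 mm, its surface level and 120 mm above the bench, ringed by brass nails. Origin at the centre of its underside, on the bench; z up, y to its left end
- tube_left_center (a point): centre of the left (larger y) brass runner tube, on its axis half-way along: plain polished (slippery) tube 40 mm in diameter, 170 mm long, about 0.34 kg, lying loose on the base, its axis 20 mm above it. x runs along the tube (either way round); y and z turn as it rolls. It starts between the base's middle and its line, parallel to it within 3 deg. It rolls freely: after a slow push (50 mm/s) it stops within 5 mm, after a fast one it runs on far
- tube_right_center (a point): centre of the right (smaller y) brass runner tube, on its axis half-way along: plain polished (slippery) tube 40 mm in diameter, 170 mm long, about 0.34 kg, lying loose on the base, its axis 20 mm above it. x runs along the tube (either way round); y and z turn as it rolls. It starts between the base's middle and its line, parallel to it within 3 deg. It rolls freely: after a slow push (50 mm/s) it stops within 5 mm, after a fast one it runs on far
- line_left: the dark pencil line drawn across the plywood base near the base's left (larger y) end: 280 mm long, 3 mm wide, a short cross tick at each end. The origin is the middle of the line, on the base's surface; x runs along the line, y across it to the left, z up. Square to the long sides of the base within 2 degrees
- line_right: the dark pencil line drawn across the plywood base near the base's right (smaller y) end: 280 mm long, 3 mm wide, a short cross tick at each end. The origin is the middle of the line, on the base's surface; x runs along the line, y across it to the left, z up. Square to the long sides of the base within 2 degrees
- saddle_a: steel pipe saddle (omega-shaped strap, 22 mm by 84 mm, 43 mm high, feet along its y) standing on the far edge of the base, left of the middle; origin under its centre. Leave alone
- saddle_b: the second such pipe saddle, right of the middle. Leave alone
- pencil: flat red carpenter's pencil, 175 by 14 by 8 mm, lying on the base near the robot-side edge, along its x; origin under its centre. Leave alone
- ratchet: ratchet wrench with black grip, 240 mm long (along x), 30 mm high, on the bench left of the stool; origin under its middle. Leave alone
- mallet: rubber mallet with wooden handle, 300 mm long (along x), head 55 mm high, on the bench right of the stool; origin under its middle. Leave alone
- glue: white and blue glue bottle with orange spout, 66 mm across, 208 mm high, standing on the bench left of the stool; origin under its centre. Leave alone
- screw_tin: open yellow tin of brass screws, 110 by 75 by 32 mm, on the bench right of the stool; origin under its centre. Leave alone

How it is judged (in metres and radians):
At the end, for the whole second after the job is handed in: Each tube lies at rest on the base with its centre within 7 mm of its pencil line (measured across the line), parallel to it within 5 degrees, and wholly between the line's two ends (y of tube_left_center in the frame of line_left between -0.007 and 0.007 m and x of tube_left_center in the frame of line_left between -0.05 and 0.05 m and angle between the x axis of tube_left_center and the x axis of line_left, either way round below 0.09 rad and height (world z) of tube_left_center between 0.137 and 0.143 m and linear speed of each of tube_left, tube_right below 0.01 m/s and angular speed of each of tube_left, tube_right below 0.3 rad/s and y of tube_right_center in the frame of line_right between -0.007 and 0.007 m and x of tube_right_center in the frame of line_right between -0.05 and 0.05 m and angle between the x axis of tube_right_center and the x axis of line_right, either way round below 0.09 rad and height (world z) of tube_right_center between 0.137 and 0.143 m); the robot touches nothing.
It fails at once if a tube is lifted or carried (more than 10 mm off the base) (height (world z) of any of tube_left_center, tube_right_center above 0.15 m).
It fails at once if a tube is gripped, squeezed or pressed hard (over 30 N) (contact force between the fingers and tube_left above 30 N or contact force between the fingers and tube_right above 30 N).
It fails at once if a tube falls off the base (height (world z) of any of tube_left_center, tube_right_center below 0.13 m).
It fails at once if a tube is dragged along without rolling ((distance of tube_left_center from where it was at the start of the episode between 0.022 and 0.03 m and angle between tube_left_center's own z axis and vertical below 0.6 rad) or (distance of tube_left_center from where it was at the start of the episode between 0.04 and 0.046 m and angle between tube_left_center's own z axis and vertical below 1.4 rad) or (distance of tube_right_center from where it was at the start of the episode between 0.022 and 0.03 m and angle between tube_right_center's own z axis and vertical below 0.6 rad) or (distance of tube_right_center from where it was at the start of the episode between 0.04 and 0.046 m and angle between tube_right_center's own z axis and vertical below 1.4 rad)).
It fails at once if another thing on the base or bench is shifted by more than 20 mm (distance of any of saddle_a, saddle_b, pencil, ratchet, mallet, glue, screw_tin from where it was at the start of the episode above 0.02 m).
It also fails if it takes over 51 s, if anything falls off the work surface, if the arm or the gripper's body presses on something with over 40 N, if the wrist force passes 120 N, or if a joint passes its speed limit or range.

ROBOT

A 6-joint arm with a two-finger parallel gripper is mounted at the origin on the work surface. World frame = base frame: x ahead of the robot, y to its left, z up, the work surface at z = 0. Lengths are in mm, angles in rad, forces in N, time in s.
With the tool pointing down it reaches from about 250 to 775 mm from the base axis. Payload 4 kg.
Tool frame: the origin (TCP) lies midway between the tips of the shut fingers; the grasp point (between the pads) lies 19 mm behind it; z points along the fingers, y is the direction in which the jaws open and shut (so a half turn about z gives the same grasp; the last joint's range is limited). The gripper opens to 94 mm and grips with 3 to 60 N. Pads are 16 mm wide; open, the fingers measure 119 mm over their backs; the gripper's body (75 mm by 177 mm) begins 78 mm behind the grasp point.
Start: joints at [-1.224, 0.087, 1.371, -0, 1.684, -0.103], TCP at [239.132, -495.314, 205.506] pointing down, gripper open.
Joint ranges: [-3.1, 3.1], [-0.76, 2.03], [0.27, 2.55], [-1.08, 4.22], [0.17, 2.65], [-2.57, 2.57]. Speed limits (rad/s): [2.79, 2.79, 3.14, 3.14, 3.14, 3.14].

INTERFACE

Orientations are given as a unit quaternion [w, x, y, z].
In Python, from rig import r gives the robot as it stands.
- The arm moves only by the tool move_arm, never from a script. Its argument "targets" is text: rows parted by semicolons, each of 7 numbers parted by spaces: the opening, from 0 (shut) to 1 (fully open), then the shift along the world's x, y, z in cm, then the turn, a rotation vector about the world's x, y, z in rad. A call has exactly 8 rows; each row shifts and turns the pose as measured when the row begins; what a row does not reach is not made up. A row lasts 1/8 s, in which the tool goes at most 62.5 mm and 10.7 degrees, less where a joint would pass 70% of its speed; a pose out of reach is approached as far as the arm can. A call is refused whole if a number of a shift passes 6.25 or a number of a turn 0.188, either way. A call with a gripper value outside its range is refused whole. The fingers move at their own pace and stop on an object; "squeeze" is the grip in N (left out, the last holds). Time passes only in rows, so rows that do not move let the fingers close, or fill a call up. It gives the time, the measured TCP pose, the force and the opening at its end, in the units of the state.
- r.state(): the state, without advancing time (a new reading comes with each control period).
- r.read_camera(name): name is "scene" or "top" or "wrist"; returns the picture (420x560x3 uint8, red, green, blue); there is no depth.
- r.calibration(name): a dict with "intrinsics" (3x3 intrinsics, pixels), "dist" ([k1, k2, p1, p2, k3] as OpenCV has them; the pictures are not rectified), "T" (4x4, takes a point from camera to world coordinates); the wrist camera has in their place "tool_from_camera" (4x4, takes a point from camera to tool coordinates, whose origin is the TCP and whose axes are the flange's). Camera axes: x right, y down, z forward; pixel columns grow to the right and rows downward; lengths in mm; the calibration is good to about 2 mm. A picture is of the moment at which its call begins: read the wrist's pose just before it. calibration takes no time and is no camera call.
- r.finish_job(): hands the job in, once; it reports no verdict.
Trained networks look in the newest picture that a camera, given by its name, has taken for a name from the list of things; names that differ only in an ending like _2 or _b are one class to them, and where a whole thing is asked for, a point or a joint stands for the part that bears it (a point fixed in the world has none). Each returns a list of dicts, best first, with "confidence" (0 to 1); they miss things now and then, are a little off and sometimes report something else, mostly with a low value. They report only what shows in the picture. A call takes as long as a camera call.
- r.spot_in(camera, thing): "rect" ([left, top, width, height] in pixels, round what is visible of it).
- r.spot_point(camera, thing): "at" ([column, row] in pixels: a listed point, or the origin of a listed thing).
The state is a dict: "t": time; "qpos": joint angles; "joint_vel": joint speeds; "effort": joint torques, N m; "eef_pos": TCP position; "ee_rot": TCP orientation; "contact_force": force on the tool from outside, world axes, zero at the start; "moment": the same for the moment, N m; "width": finger opening in mm.
Only numpy, scipy, OpenCV 4.12 (cv2) and the standard library are available. Lean on these libraries where they do the work, as an engineer would, in place of code of your own. Each camera call takes 0.05 s, during which the arm holds its last target. There are 200 camera calls.

## Working session

There is one attempt and no reset: what is moved stays moved. The work goes in short steps, Python scripts to look and compute and a tool call to move; the robot and the scene stay as the last step left them, time stands still between calls to the robot, and variables do not carry over. Pictures are saved under pics/ and viewed, about 8 in all and at most 12, crops included, and the job is handed in when it is done.

Besides the shell and the picture viewer there is one more tool, called after "Request:" by a JSON object that holds its "fn" and its "kwargs", one argument or row to a line. move_arm: Moves the arm, as the interface text tells. Its arguments: {"type":"object","properties":{"targets":{"type":"string"},"squeeze":{"type":"number"}},"required":["targets"]}

```bash
mkdir -p pics; ls; cat > h.py <<'E'
import numpy as np, cv2
from rig import r
def ray(cam,uv):
    c=r.calibration(cam)
    K=np.array(c["intrinsics"]);d=np.array(c["dist"])
    if "T" in c: T=np.array(c["T"])
    else:
        s=r.state();w,x,y,z=s["ee_rot"]
        from scipy.spatial.transform import Rotation as R
        T=np.eye(4);T[:3,:3]=R.from_quat([x,y,z,w]).as_matrix();T[:3,3]=s["eef_pos"]
        T=T@np.array(c["tool_from_camera"])
    p=cv2.undistortPoints(np.array(uv,float).reshape(-1,1,2),K,d).reshape(-1,2)
    D=np.c_[p,np.ones(len(p))]@T[:3,:3].T
    return T[:3,3],D
def at(cam,uv,z):
    o,D=ray(cam,uv); return o+D*((z-o[2])/D[:,2])[:,None]
def save(cam,name):
    im=np.array(r.read_camera(cam)); cv2.imwrite("pics/"+name,im[:,:,::-1]); return im
E
python3 - <<'E'
from h import *
np.set_printoptions(precision=1,suppress=True)
a=save("top","top0.png");b=save("scene","scene0.png")
cv2.imwrite("pics/both.png",np.hstack([a,b])[:,:,::-1][:, :])
for cam in("top","scene"):
  for n,z in(("tube_left_center",140),("tube_right_center",140),("line_left",120),("line_right",120),("stool",120),("saddle_a",120),("saddle_b",120),("pencil",120),("glue",0)):
    for q in r.spot_point(cam,n)[:2]: print(cam,n,round(q["confidence"],2),np.array(q["at"]),at(cam,[q["at"]],z)[0])
print(r.state())
E
```

```text
pics
top tube_left_center 0.9 [266.7 196. ] [558.4  40.8 140. ]
top tube_right_center 0.66 [319.4 182.4] [ 591.9 -101.6  140. ]
top tube_right_center 0.44 [298.2 244.8] [426.1 -39.1 140. ]
top line_left 0.58 [235.6 202.2] [546.9 125.8 120. ]
top line_right 0.67 [338.7 183. ] [ 593.  -156.7  120. ]
top line_right 0.17 [235.5 203.3] [543.9 126.1 120. ]
top stool 0.95 [291.2 201.5] [545. -25. 120.]
top stool 0.21 [303.2 143.1] [707.9 -63.2 120. ]
top saddle_a 0.72 [264.8 196.1] [561.7  46.4 120. ]
top saddle_a 0.55 [305.1 145.5] [701.  -68.3 120. ]
top saddle_b 0.72 [264.8 196.1] [561.7  46.4 120. ]
top saddle_b 0.55 [305.1 145.5] [701.  -68.3 120. ]
top pencil 0.68 [298.3 243.6] [430.3 -40.6 120. ]
top glue 0.68 [125.1 179.9] [642.1 468.3   0. ]
scene tube_left_center 0.95 [295.1 216.7] [550.9  40.4 140. ]
scene tube_right_center 0.91 [248.6 226. ] [ 591.6 -102.1  140. ]
scene line_left 0.4 [323.2 219.9] [544.8 130.1 120. ]
scene line_right 0.58 [294.7 214.4] [518.7  40.8 120. ]
scene stool 0.94 [275.  251.6] [677.8 -22.  120. ]
scene saddle_a 0.71 [260.3 259.4] [707.4 -63.8 120. ]
scene saddle_a 0.54 [300.2 254.6] [689.8  50.7 120. ]
scene saddle_b 0.71 [260.3 259.4] [707.4 -63.8 120. ]
scene saddle_b 0.54 [300.2 254.6] [689.8  50.7 120. ]
scene pencil 0.65 [321.8 221. ] [549.8 125.2 120. ]
scene pencil 0.45 [268.8 193.9] [415.5 -43.7 120. ]
scene glue 0.86 [424.7 265.2] [634.9 464.3   0. ]
{'t': 1.0, 'qpos': array([-1.2,  0.1,  1.4,  0. ,  1.7, -0.1]), 'joint_vel': array([-0.,  0., -0.,  0.,  0.,  0.]), 'effort': array([ -0. , -34. , -30.3,   0.1,   0. ,  -0. ]), 'eef_pos': array([ 239.1, -495.3,  205.5]), 'ee_rot': array([0. , 1. , 0.2, 0. ]), 'contact_force': array([ 0.6, -0.2, -0.4]), 'moment': array([-0.1, -0. ,  0. ]), 'width': 93.91283740353505}
```

View pics/top0.png

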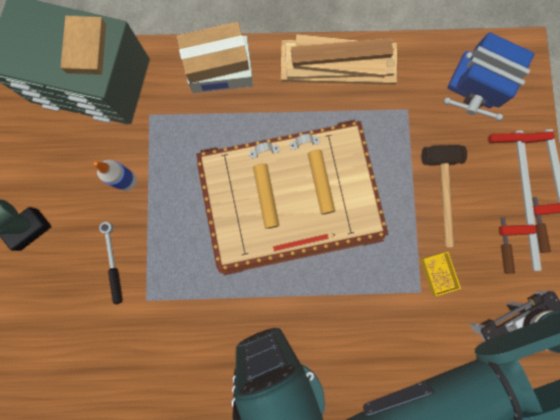

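View pics/scene0.png

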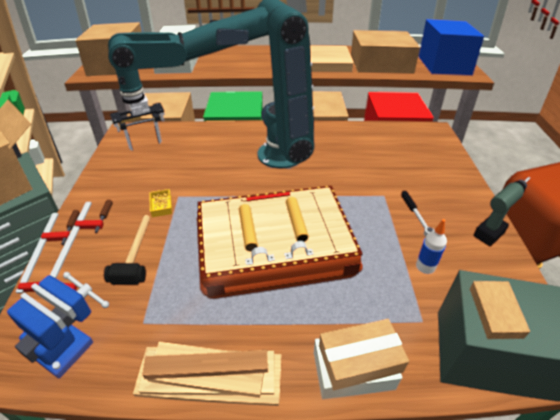

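The top view shows the stool turned about 11°. The lines run (225,155)–(244,254) and (329,136)–(350,232), and the tubes are at (266,196) and (320,182), both inside the lines. I'll move the wrist over the base, with the jaw axis along the tubes.

Request:
{"fn": "move_arm", "kwargs": {
  "targets": "1 3.3 4.9 1.3 0 0 0.17; 1 3.3 4.9 1.3 0 0 0.17; 1 3.3 4.9 1.3 0 0 0.17; 1 3.3 4.9 1.3 0 0 0.17; 1 3.3 4.9 1.3 0 0 0.17; 1 3.3 4.9 1.3 0 0 0.17; 1 3.3 4.9 1.3 0 0 0.17; 1 3.3 4.9 1.3 0 0 0.17"
}}

```text
t: 2.0
eef_pos: [506.6, -93.4, 311.1]
ee_rot: [0.001, 0.604, 0.797, -0.0]
contact_force: [1.0, -0.8, -0.5]
width: 94.1
```

```bash
python3 - <<'E'
from h import *
np.set_printoptions(precision=2,suppress=True)
s=r.state(); print(s["t"],s["eef_pos"],s["ee_rot"],s["qpos"]); print(np.array(r.calibration("wrist")["tool_from_camera"]),r.calibration("wrist")["intrinsics"])
L=at("top",[[225,155],[244,254],[329,136],[350,232]],120);print(L)
T=at("top",[[258,165],[272,227],[314,150],[328,213]],140);print(T)
save("wrist","w1.png")
E
```

```text
2.0 [506.6  -93.38 311.12] [ 0.   0.6  0.8 -0. ] [-0.29  0.01  1.24 -0.    1.89 -0.57]
[[   0.     -0.96   -0.29   83.95]
 [   1.      0.      0.     -1.05]
 [  -0.     -0.29    0.96 -180.02]
 [   0.      0.      0.      1.  ]] [[324.9    0.   285.27]
 [  0.   324.9  205.85]
 [  0.     0.     1.  ]]
[[ 679.03  153.28  120.  ]
 [ 406.6   105.11  120.  ]
 [ 726.59 -135.69  120.  ]
 [ 457.79 -180.98  120.  ]]
[[ 643.7    62.32  140.  ]
 [ 474.93   28.61  140.  ]
 [ 681.8   -90.44  140.  ]
 [ 508.4  -121.24  140.  ]]
```

View pics/w1.png

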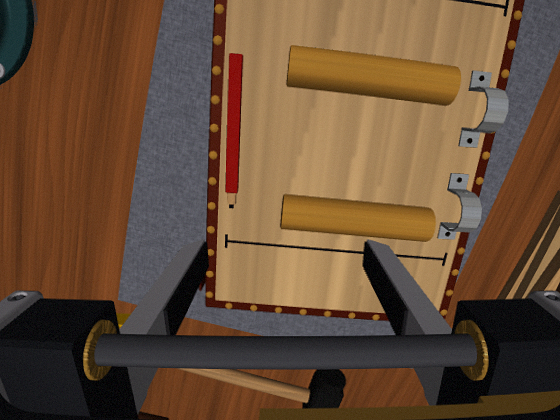

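The wrist view shows the right line from (226,241) to (444,259) and the right tube's midline at about (284,212)–(435,224). The left tube's midline is at (289,67)–(459,86), and one left tick shows at (507,8). I'll compute positions from both views.

```bash
python3 - <<'E'
from h import *
np.set_printoptions(precision=1,suppress=True)
s=r.state();w,x,y,z=s["ee_rot"];
from scipy.spatial.transform import Rotation as R
M=R.from_quat([x,y,z,w]).as_matrix();print("jaw",np.degrees(np.arctan2(M[1,1],M[0,1])), M[:,0])
L=at("wrist",[[226,241],[444,259],[440,0],[507,8]],120)
print("lines",L, "mid R",L[:2].mean(0))
T=at("wrist",[[284,212],[435,224],[289,67],[459,86]],140)
print("tubes",T,T[:2].mean(0),T[2:].mean(0))
for n,P in(("lineR",L[:2]),("lineL",L[2:]),("tR",T[:2]),("tL",T[2:])):
    d=P[1]-P[0];print(n,np.degrees(np.arctan2(d[1],d[0])),np.linalg.norm(d))
for n in("tube_right_center","tube_left_center"):
  for q in r.spot_point("wrist",n)[:2]: print(n,q,at("wrist",[q["at"]],140))
for n in("line_right",):
  for q in r.spot_point("wrist",n)[:2]: print(n,q,at("wrist",[q["at"]],120))
# height check: tube right centre from two views
def tri(a,b):
    (o1,d1),(o2,d2)=a,b; d1=d1[0];d2=d2[0]
    t=np.linalg.lstsq(np.c_[d1,-d2],o2-o1,rcond=None)[0]; return (o1+t[0]*d1+o2+t[1]*d2)/2
qs=r.spot_point("wrist","tube_right_center");r.read_camera("top");qt=r.spot_point("scene","tube_right_center")
print("tri",tri(ray("wrist",[qs[0]["at"]]),ray("scene",[qt[0]["at"]])))
E
```

```text
jaw 16.446399744135235 [-0.3  1.   0. ]
lines [[ 460.6 -176.7  120. ]
 [ 734.1 -123.2  120. ]
 [ 609.8  149.3  120. ]
 [ 683.4  167.   120. ]] mid R [ 597.4 -149.9  120. ]
tubes [[ 517.  -114.2  140. ]
 [ 690.9  -78.6  140. ]
 [ 478.1   35.2  140. ]
 [ 654.1   70.7  140. ]] [603.9 -96.4 140. ] [566.1  53.  140. ]
lineR 11.069784525744483 278.66285129385824
lineL 13.53250122727631 75.73413422081069
tR 11.592376204399045 177.54882410286422
tL 11.392966132919737 179.56519560737402
tube_right_center {'at': [352.6, 217.1], 'confidence': 0.84} [[ 591.7 -102.6  140. ]]
tube_right_center {'at': [259.9, 371.6], 'confidence': 0.24} [[ 545.5 -346.7  140. ]]
tube_left_center {'at': [369.8, 75.7], 'confidence': 0.82} [[557.4  43.4 140. ]]
line_right {'at': [334.8, 246.8], 'confidence': 0.59} [[ 585.6 -155.4  120. ]]
tri [ 587.8 -106.1  137.6]
```

Request:
{"fn": "move_arm", "kwargs": {
  "targets": "1 1.5 2.5 2 0 0 -0.04; 1 1.5 2.5 2 0 0 -0.04; 1 1 2 2 0 0 0; 1 0 0 0 0 0 0; 1 0 0 0 0 0 0; 1 0 0 0 0 0 0; 1 0 0 0 0 0 0; 1 0 0 0 0 0 0"
}}

```text
t: 3.35
eef_pos: [540.7, -36.5, 366.6]
ee_rot: [-0.004, 0.648, 0.761, -0.004]
contact_force: [0.4, -0.3, -0.4]
width: 94.3
```

```bash
python3 - <<'E'
from h import *
np.set_printoptions(precision=1,suppress=True)
s=r.state();print(s["t"],s["eef_pos"],s["ee_rot"],abs(s["joint_vel"]).max())
im=save("wrist","w2.png")
print(r.state()["eef_pos"])
E
```

```text
3.35 [540.7 -36.5 366.6] [-0.   0.6  0.8 -0. ] 0.010342592609926806
[540.7 -36.4 366.6]
```

View pics/w2.png

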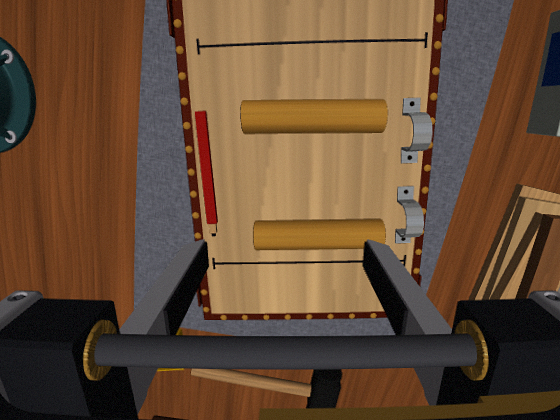

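The whole base is in view. The left line runs (198,46)–(426,40) and the right line (214,264)–(405,261). The left tube's midline is near row 116 and the right tube's near row 235.

```bash
cat > m.py <<'E'
from h import *
def tubes(im,cam="wrist"):
    h=cv2.cvtColor(im,cv2.COLOR_RGB2HSV); m=((h[...,0]>11)&(h[...,0]<24)&(h[...,1]>185)).astype(np.uint8)
    m=cv2.morphologyEx(m,cv2.MORPH_OPEN,np.ones((9,9)))
    n,l,st,c=cv2.connectedComponentsWithStats(m)
    out=[]
    for i in range(1,n):
        if st[i,4]>1500:
            rc=cv2.minAreaRect(np.argwhere(l==i)[:,::-1].astype(np.float32)); b=cv2.boxPoints(rc)
            e=[np.linalg.norm(b[1]-b[0]),np.linalg.norm(b[2]-b[1])]
            k=(b[[0,1]].mean(0),b[[2,3]].mean(0)) if e[0]<e[1] else (b[[1,2]].mean(0),b[[3,0]].mean(0))
            out.append((np.array(k),sorted(e)))
    return out
def seg(n,P):
    d=P[1]-P[0]
    if d[0]<0:d=-d
    print(n,"mid",P.mean(0),"ang",np.degrees(np.arctan2(d[1],d[0])),"len",np.linalg.norm(d),P[:,:2].ravel())
E
python3 - <<'E'
from m import *
np.set_printoptions(precision=1,suppress=True)
im=cv2.imread("pics/w2.png")[:,:,::-1].copy()
for n,p in(("LL",[[198,46],[426,40]]),("LR",[[214,264],[405,261]])): seg(n,at("wrist",p,120))
for k,e in tubes(im): print(k.ravel(),e);seg("tube",at("wrist",k,140))
for cam in ["wrist"]:
  for n,z in (("tube_right_center",140),("tube_left_center",140),("line_left",120),("line_right",120)):
    q=r.spot_point(cam,n)[0]; print(n,q,at(cam,[q["at"]],z))
E
```

```text
LL mid [542.9 129.8 120. ] ang 10.829681440015092 len 277.8533510501792 [406.5 103.7 679.4 155.9]
LR mid [ 592.5 -159.2  120. ] ang 10.402361674293466 len 278.11731787106964 [ 455.7 -184.3  729.3 -134. ]
tube_right_center {'at': [316.3, 235.5], 'confidence': 0.92} [[ 591.4 -108.   140. ]]
tube_left_center {'at': [309.9, 115.1], 'confidence': 0.75} [[554.7  44.4 140. ]]
line_left {'at': [314.9, 38.1], 'confidence': 0.75} [[545.9 134.7 120. ]]
line_right {'at': [308.4, 260.9], 'confidence': 0.75} [[ 591.  -156.1  120. ]]
```

Request:
{"fn": "move_arm", "kwargs": {
  "targets": "1 1.4 -0.8 -5 0 0 0.01; 1 1.4 -0.9 -5 0 0 0.01; 1 1.5 -0.9 -5 0 0 0; 1 0 0 -3 0 0 0; 1 0 0 -2 0 0 0; 1 0 0 0 0 0 0; 1 0 0 0 0 0 0; 1 0 0 0 0 0 0"
}}

```text
t: 4.6
eef_pos: [585.9, -61.7, 164.9]
ee_rot: [0.0, 0.639, 0.769, -0.001]
contact_force: [0.2, -0.1, 0.3]
width: 94.2
```

```bash
python3 - <<'E'
from m import *
np.set_printoptions(precision=3,suppress=True)
s=r.state();print(s["t"],s["eef_pos"],s["ee_rot"],s["contact_force"],s["qpos"])
from scipy.spatial.transform import Rotation as R
w,x,y,z=s["ee_rot"];M=R.from_quat([x,y,z,w]).as_matrix();print(M,np.degrees(np.arctan2(M[1,1],M[0,1])))
save("wrist","w3.png")
E
```

```text
4.6 [585.941 -61.746 164.887] [ 0.     0.639  0.769 -0.001] [ 0.242 -0.051  0.296] [-0.199  0.186  1.34  -0.003  1.616 -0.383]
[[-0.182  0.983 -0.001]
 [ 0.983  0.182 -0.003]
 [-0.002 -0.002 -1.   ]] 10.500985604839215
```

View pics/w3.png

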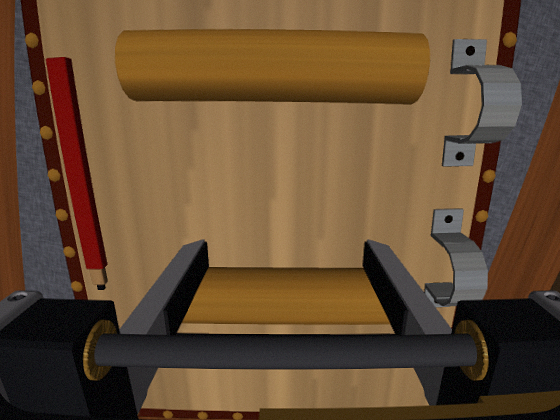

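The tool is aligned at 10.5° behind the right tube, with the fingertips at row 241 and the tube at rows 267–323. Next I lower slightly and start a slow push to the right.

Request:
{"fn": "move_arm", "kwargs": {
  "targets": "1 0 0 -1.3 0 0 0; 1 0 0 0 0 0 0; 1 0.1 -0.5 0 0 0 0; 1 0.1 -0.5 0 0 0 0; 1 0.1 -0.5 0 0 0 0; 1 0.1 -0.5 0 0 0 0; 1 0.1 -0.5 0 0 0 0; 1 0.1 -0.5 0 0 0 0"
}}

```text
t: 5.65
eef_pos: [593.3, -93.1, 156.1]
ee_rot: [0.002, 0.639, 0.769, 0.0]
contact_force: [-2.5, 1.9, 7.1]
width: 94.3
```

```bash
python3 - <<'E'
from m import *
np.set_printoptions(precision=2,suppress=True)
s=r.state();print(s["t"],s["eef_pos"],s["ee_rot"],s["contact_force"])
im=save("wrist","w4.png")
print(cv2.cvtColor(im,cv2.COLOR_RGB2HSV)[235:345:4,285].tolist())
E
```

```text
5.65 [593.34 -93.15 156.08] [0.   0.64 0.77 0.  ] [-2.46  1.85  7.15]
[[17, 120, 155], [17, 124, 136], [17, 205, 82], [17, 199, 95], [17, 190, 106], [17, 193, 116], [17, 185, 124], [18, 194, 130], [17, 202, 126], [18, 191, 132], [17, 188, 136], [17, 185, 138], [18, 194, 138], [17, 190, 130], [17, 195, 124], [18, 202, 110], [18, 195, 98], [17, 120, 157], [30, 46, 22], [17, 117, 165], [16, 118, 158], [17, 119, 156], [17, 125, 151], [17, 119, 159], [17, 119, 158], [17, 121, 167], [130, 28, 27], [140, 20, 38]]
```

View pics/w4.png

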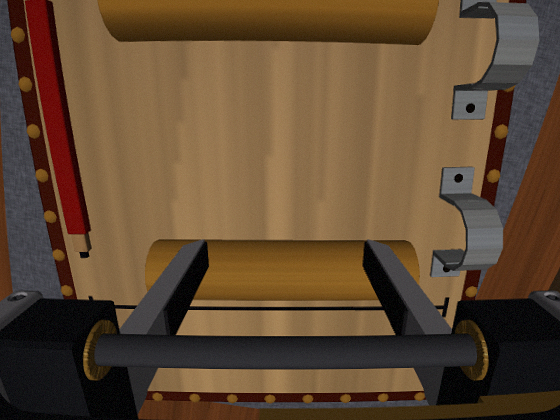

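```bash
python3 - <<'E'
from m import *
np.set_printoptions(precision=1,suppress=True)
print(r.state()["eef_pos"],r.state()["contact_force"])
im=cv2.imread("pics/w4.png");H=cv2.cvtColor(im,cv2.COLOR_BGR2HSV)
for c in (230,285,340):
  S=H[230:330,c,1].astype(int);V=H[230:330,c,2]
  rows=np.where((S>165)&(V>70))[0]+230; ln=np.where(V<60)[0]+230
  print(c,rows.min(),rows.max(),ln)
  m=(rows.min()+rows.max())/2
  print(at("wrist",[[c,m]],140),at("wrist",[[c,ln[0]]],120))
q=r.spot_point("scene","tube_right_center")
r.read_camera("scene");q=r.spot_point("scene","tube_right_center")[0];print(q,at("scene",[q["at"]],140))
r.read_camera("top");q=r.spot_point("top","tube_right_center")[0];print(q,at("top",[q["at"]],140))
E
```

```text
[593.6 -94.  156.4] [-2.   1.4  6.1]
230 242 299 [307 308 309]
[[ 559.8 -120.9  140. ]] [[ 562.2 -163.5  120. ]]
285 242 299 [307 308 309]
[[ 596.3 -114.1  140. ]] [[ 604.1 -155.6  120. ]]
340 242 299 [241 307 308 309]
[[ 632.8 -107.5  140. ]] [[633.  -94.2 120. ]]
{'at': [246.4, 226.2], 'confidence': 0.71} [[ 592.5 -108.7  140. ]]Traceback (most recent call last):
  File "<stdin>", line 13, in <module>
IndexError: list index out of range
```

The fingers rode up to z=156 on the tube: the contact is too steep, with about 6 N of vertical load. I'll back off, lower to about z=150, and push again.

Request:
{"fn": "move_arm", "kwargs": {
  "targets": "1 -0.1 0.7 0.3 0 0 0; 1 -0.2 1 0 0 0 0; 1 0 0 -0.7 0 0 0; 1 0 0 -0.3 0 0 0; 1 0 0 0 0 0 0; 1 0 0 0 0 0 0; 1 0 0 0 0 0 0; 1 0 0 0 0 0 0"
}}

```text
t: 6.95
eef_pos: [590.2, -76.0, 147.2]
ee_rot: [0.002, 0.64, 0.769, -0.0]
contact_force: [0.1, 0.1, 0.1]
width: 94.1
```

```bash
cat > c.py <<'E'
from m import *
import sys
np.set_printoptions(precision=1,suppress=True)
s=r.state();print(s["t"],s["eef_pos"],s["contact_force"],s["ee_rot"])
im=save("wrist",sys.argv[1]);H=cv2.cvtColor(im,cv2.COLOR_RGB2HSV)
a,b=int(sys.argv[2]),int(sys.argv[3]); P=[]
for c in (225,285,345):
  S=H[a:b,c,1].astype(int);V=H[a:b,c,2].astype(int)
  rows=np.where((S>165)&(V>70))[0]+a; ln=np.where((V<60)&(S<140))[0]+a
  m=(rows.min()+rows.max())/2; P.append(at("wrist",[[c,m]],140)[0])
  print(c,rows.min(),rows.max(),ln, P[-1], at("wrist",[[c,ln.mean()]],120)[0] if len(ln) else "")
seg("tube",np.array([P[0],P[2]]))
E
python3 c.py w5.png 243 345
```

```text
6.95 [590.2 -76.  147.2] [0.1 0.1 0.1] [ 0.   0.6  0.8 -0. ]
225 271 330 [333 334 335 336 337 338 339 340 341 342 343 344] [ 556.8 -120.6  140. ] [ 559.2 -168.1  120. ]
285 272 330 [333 335 337 338 339 340 341 342 343 344] [ 596.  -113.6  140. ] [ 604.7 -160.1  120. ]
345 272 330 [333 335 336 337 338 339 340 341 342 343 344] [ 635.3 -106.5  140. ] [ 650.3 -151.7  120. ]
tube mid [ 596.1 -113.5  140. ] ang 10.178262193961418 len 79.81801445242564 [ 556.8 -120.6  635.3 -106.5]
```

Request:
{"fn": "move_arm", "kwargs": {
  "targets": "1 0.1 -0.5 0 0 0 0; 1 0.1 -0.4 0 0 0 0; 1 0.1 -0.4 0 0 0 0; 1 0.1 -0.4 0 0 0 0; 1 0.1 -0.4 0 0 0 0; 1 0.1 -0.4 0 0 0 0; 1 0 0 0 0 0 0; 1 0 0 0 0 0 0"
}}

```text
t: 8.0
eef_pos: [596.7, -103.2, 147.5]
ee_rot: [0.003, 0.64, 0.769, -0.0]
contact_force: [0.3, -0.2, -0.5]
width: 93.9
```

```bash
python3 c.py w6.png 243 345
```

```text
8.0 [ 596.7 -103.2  147.5] [ 0.3 -0.2 -0.5] [ 0.   0.6  0.8 -0. ]
225 266 325 [336 337 338 339 340 341 342 343 344] [ 562.8 -144.1  140. ] [ 565.9 -196.9  120. ]
285 267 325 [336 337 338 339 340 341 342 343 344] [ 601.9 -137.2  140. ] [ 611.4 -188.3  120. ]
345 267 325 [336 337 338 339 340 341 342 343 344] [ 641.  -130.2  140. ] [ 657.1 -180.2  120. ]
tube mid [ 601.9 -137.2  140. ] ang 10.133129938947688 len 79.4573785052941 [ 562.8 -144.1  641.  -130.2]
```

Request:
{"fn": "move_arm", "kwargs": {
  "targets": "1 0.1 -0.4 0 0 0 0; 1 0.1 -0.4 0 0 0 0; 1 0.05 -0.35 0 0 0 0; 1 0.05 -0.3 0 0 0 0; 1 0.05 -0.3 0 0 0 0; 1 0.05 -0.25 0 0 0 0; 1 0 0 0 0 0 0; 1 0 0 0 0 0 0"
}}

```text
t: 9.05
eef_pos: [601.0, -124.6, 147.5]
ee_rot: [0.003, 0.64, 0.769, -0.0]
contact_force: [0.5, -0.0, -0.1]
width: 94.0
```

```bash
python3 c.py w7.png 243 345
```

```text
9.05 [ 601.  -124.6  147.5] [ 0.5 -0.  -0.1] [ 0.   0.6  0.8 -0. ]
225 263 321 [336 337 338 339 340 341 342 343 344] [ 566.8 -162.9  140. ] [ 570.2 -218.3  120. ]
285 263 321 [336 337 338 339 340 341 342 343 344] [ 605.6 -155.6  140. ] [ 615.7 -209.6  120. ]
345 263 321 [336 337 338 339 340 341 342 343 344] [ 644.6 -148.6  140. ] [ 661.5 -201.5  120. ]
tube mid [ 605.7 -155.7  140. ] ang 10.420701371326295 len 79.11858396234192 [ 566.8 -162.9  644.6 -148.6]
```

The right tube reads y≈−155.7, and the line there is at about −155 to −157. I'll rise to check it from above.

Request:
{"fn": "move_arm", "kwargs": {
  "targets": "1 -0.1 0.6 0 0 0 0; 1 0 0.3 4 0 0 0; 1 0 0 5.5 0 0 0; 1 0 0 5.5 0 0 0; 1 0 -1 4 0 0 0; 1 0 0 0 0 0 0; 1 0 0 0 0 0 0; 1 0 0 0 0 0 0"
}}

```text
t: 10.1
eef_pos: [596.5, -120.7, 338.0]
ee_rot: [-0.002, 0.638, 0.77, -0.001]
contact_force: [0.2, 0.4, 0.1]
width: 94.0
```

```bash
python3 - <<'E'
from m import *
s=r.state();print(s["t"],s["eef_pos"],s["ee_rot"],abs(s["joint_vel"]).max())
save("wrist","w8.png")
E
```

```text
10.1 [ 596.47835314 -120.68030968  338.00730754] [-0.00160761  0.63834168  0.76975025 -0.00136318] 0.02835373620836902
```

View pics/w8.png

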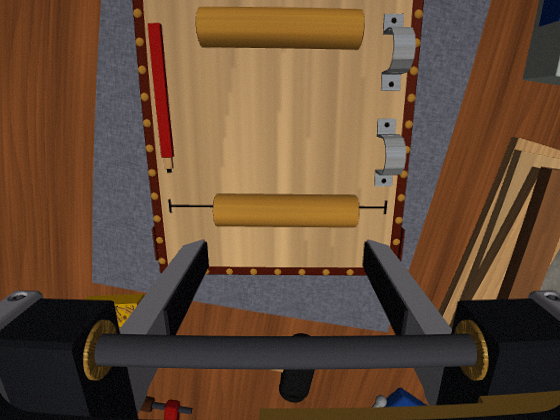

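The line shows at both ends of the right tube, (170,206) and (386,207). The tube spans rows 194–226. I'll work out the offset.

```bash
cat > off.py <<'E'
from m import *
np.set_printoptions(precision=1,suppress=True)
def off(L,T):
    L=at("wrist",L,120);T=at("wrist",T,140);seg("line",L);seg("tube",T)
    d=L[1]-L[0];d/=np.linalg.norm(d)
    if d[0]<0:d=-d
    v=T.mean(0)-L.mean(0);print("along",v@d,"across",v@np.array([-d[1],d[0],0]))
E
python3 - <<'E'
from off import *
im=cv2.imread("pics/w8.png");H=cv2.cvtColor(im,cv2.COLOR_BGR2HSV)
for c in(230,285,340):
  S=H[185:240,c,1];print(c,(np.where(S>165)[0]+185)[[0,-1]])
for c in(185,200,370,380): print(c,np.argmin(H[198:215,c,2])+198)
off([[170,206],[386,207.5]],[[214,210],[358,211]])
off([[170,206],[386,207.5]],[[197,27],[363,29]])
E
```

```text
230 [194 225]
285 [195 226]
340 [195 226]
185 206
200 206
370 207
380 207
line mid [ 591.6 -158.   120. ] ang 10.402455462492133 len 278.0961449854205 [ 454.8 -183.1  728.4 -132.9]
tube mid [ 601.8 -154.8  140. ] ang 10.403777447012281 len 175.91280333629504 [ 515.3 -170.7  688.3 -138.9]
along 10.56839080227274 across 1.3020396583257918
line mid [ 591.6 -158.   120. ] ang 10.402455462492133 len 278.0961449854205 [ 454.8 -183.1  728.4 -132.9]
tube mid [557.4  44.  140. ] ang 9.958120153636502 len 176.9105238735427 [470.3  28.7 644.5  59.3]
along 2.8467013175135456 across 204.87930284844794
```

The right tube is 1.3 mm off its line. Now to the left tube, going behind its right-hand side.

Request:
{"fn": "move_arm", "kwargs": {
  "targets": "1 -0.8 3.1 -3 0 0 0; 1 -0.8 3.1 -3 0 0 0; 1 -0.8 3.1 -3 0 0 0; 1 -0.8 3 -3 0 0 0; 1 0 0 -4 0 0 0; 1 0 0 -2 0 0 0; 1 0 0 -1 0 0 0; 1 0 0 0 0 0 0"
}}

```text
t: 11.15
eef_pos: [555.8, 8.0, 128.6]
ee_rot: [-0.011, 0.638, 0.77, -0.007]
contact_force: [0.1, 0.0, -0.4]
width: 94.0
```

```bash
python3 - <<'E'
from m import *
np.set_printoptions(precision=2,suppress=True)
s=r.state();print(s["t"],s["eef_pos"],s["ee_rot"],s["contact_force"])
im=save("wrist","w9.png");H=cv2.cvtColor(im,cv2.COLOR_RGB2HSV)
for c in(200,240,285,330,360):
  S=H[:300,c,1].astype(int);V=H[:300,c,2].astype(int);w=np.where((S>165)&(V>70))[0];print(c,w[[0,-1]] if len(w) else w, np.where((V<60)&(S<140))[0])
E
```

```text
11.15 [555.81   8.05 128.63] [-0.01  0.64  0.77 -0.01] [ 0.14  0.05 -0.37]
200 [166 237] [ 37  38 246 247 248 249 250 251 252 253 254 257 258 261 262 265 271 273
 275 277 281 282]
240 [167 238] [35 36 37 38]
285 [168 240] [34 35 36 37 38 39]
330 [169 242] [34 35 36 37 38]
360 [170 242] [34 35 36 37 38 39]
```

Request:
{"fn": "move_arm", "kwargs": {
  "targets": "1 0 -0.4 1 0 0 0; 1 0 0 0.7 0 0 0; 1 0 0 0 0 0 0; 1 0 0 0 0 0 0; 1 0 0 0 0 0 0; 1 0 0 0 0 0 0; 1 0 0 0 0 0 0; 1 0 0 0 0 0 0"
}}

```text
t: 12.2
eef_pos: [558.4, 3.0, 151.5]
ee_rot: [-0.007, 0.638, 0.77, -0.005]
contact_force: [0.2, 0.2, -0.4]
width: 93.8
```

```bash
cat > d.py <<'E'
from off import *
import sys
from scipy.spatial.transform import Rotation as R
s=r.state();w,x,y,z=s["ee_rot"];M=R.from_quat([x,y,z,w]).as_matrix()
print(s["t"],s["eef_pos"],s["contact_force"],"tilt",np.round(M[:2,2],4),"jaw",np.degrees(np.arctan2(M[1,1],M[0,1])))
im=save("wrist",sys.argv[1]);H=cv2.cvtColor(im,cv2.COLOR_RGB2HSV)
T=[];L=[]
for c in(215,285,355):
  S=H[:300,c,1].astype(int);V=H[:300,c,2].astype(int);w=np.where((S>165)&(V>70))[0];w=w[w>60]
  l=np.where((V<60)&(S<140))[0];l=l[l<w[0]]
  print(c,w[[0,-1]],l);T.append([c,(w[0]+w[-1])/2])
  if len(l): L.append([c,l.mean()])
T=at("wrist",T,140)
seg("tube",T[[0,2]])
n=np.array([-.185,.983,0])
print("finger gap",(T[1]-s["eef_pos"])@n-26.7)
if len(L)>1:
  L=at("wrist",L,120); seg("line",L[[0,-1]]); print("to go",(L.mean(0)-T[:len(L)].mean(0))@n)
E
python3 d.py w10.png
```

```text
12.2 [558.4   3.  151.5] [ 0.2  0.2 -0.4] tilt [-0.  0.] jaw 10.665785792341335
215 [152 215] [34 35 36 37 38]
285 [153 218] [33 34 35 36 37]
355 [154 219] [33 34 35 36 37]
tube mid [549.6  42.  140. ] ang 9.69617224956588 len 84.90184930463795 [507.7  34.8 591.4  49.1]
finger gap 12.848322267815536
line mid [532.9 127.9 120. ] ang 10.91411388474584 len 84.10023380068154 [491.6 120.  574.2 135.9]
to go 87.70962815176911
```

Request:
{"fn": "move_arm", "kwargs": {
  "targets": "1 0 0 -0.3 0 -0.015 0; 1 -0.1 0.5 0 0 0 0; 1 -0.1 0.5 0 0 0 0; 1 -0.1 0.4 0 0 0 0; 1 -0.1 0.4 0 0 0 0; 1 -0.1 0.4 0 0 0 0; 1 -0.1 0.4 0 0 0 0; 1 -0.1 0.4 0 0 0 0"
}}

```text
t: 13.25
eef_pos: [551.0, 35.1, 148.5]
ee_rot: [-0.001, 0.638, 0.77, 0.0]
contact_force: [0.0, -0.7, 0.3]
width: 94.1
```

```bash
python3 d.py w11.png
```

```text
13.25 [551.   35.1 148.5] [ 0.  -0.7  0.3] tilt [-0.  0.] jaw 10.669840217054032
215 [172 236] [90 91 92 93]
285 [173 237] [90 91 92 93 94]
355 [174 238] [91 92 94]
tube mid [544.6  63.1 140. ] ang 9.925922419712165 len 85.01084743001717 [502.7  55.8 586.4  70.4]
finger gap 1.9856415414989819
line mid [532.1 128.3 120. ] ang 10.437473791702876 len 85.86076255227033 [489.9 120.6 574.3 136.1]
to go 66.34442945598016
```

Request:
{"fn": "move_arm", "kwargs": {
  "targets": "1 -0.1 0.4 0 0 0 0; 1 -0.1 0.5 0 0 0 0; 1 -0.1 0.5 0 0 0 0; 1 -0.1 0.5 0 0 0 0; 1 -0.1 0.5 0 0 0 0; 1 -0.1 0.5 0 0 0 0; 1 -0.1 0.4 0 0 0 0; 1 -0.1 0.4 0 0 0 0"
}}

```text
t: 14.3
eef_pos: [542.3, 75.2, 148.5]
ee_rot: [-0.001, 0.638, 0.77, 0.001]
contact_force: [0.0, -0.4, 0.8]
width: 94.2
```

```bash
python3 d.py w12.png
```

```text
14.3 [542.3  75.2 148.5] [ 0.  -0.4  0.8] tilt [-0.  0.] jaw 10.691528410856792
215 [172 237] [160 161]
285 [173 238] [157 158 159 160 161]
355 [174 238] [157 159]
tube mid [535.8 103.1 140. ] ang 10.169562820189519 len 85.01198231236566 [493.9  95.6 577.6 110.6]
finger gap 1.73165105052259
line mid [531.  127.7 120. ] ang 11.82730860031103 len 90.3713617717089 [486.8 118.5 575.2 137. ]
to go 25.162978635361586
```

Request:
{"fn": "move_arm", "kwargs": {
  "targets": "1 -0.1 0.4 0 0 0 0; 1 -0.1 0.4 0 0 0 0; 1 -0.05 0.35 0 0 0 0; 1 -0.05 0.3 0 0 0 0; 1 -0.05 0.3 0 0 0 0; 1 -0.05 0.2 0 0 0 0; 1 0 0 0 0 0 0; 1 0 0 0 0 0 0"
}}

```text
t: 15.35
eef_pos: [537.7, 96.7, 148.3]
ee_rot: [-0.002, 0.638, 0.77, 0.001]
contact_force: [-0.7, -0.7, -0.5]
width: 94.3
```

```bash
python3 d.py w13.png
```

```text
15.35 [537.7  96.7 148.3] [-0.7 -0.7 -0.5] tilt [-0.  0.] jaw 10.726566140552977
215 [ 62 235] []
285 [ 65 236] []
355 [ 63 237] []
tube mid [525.  157.2 140. ] ang 10.185529260476988 len 80.96047113222501 [485.2 150.1 564.9 164.4]
finger gap 34.27252519066876
```

Request:
{"fn": "move_arm", "kwargs": {
  "targets": "1 0.1 -0.6 0 0 0 0; 1 0 -1 3.5 0 0 0; 1 0 -3 4.5 0 0 0; 1 0.5 -4 4 0 0 0; 1 0.5 -3 4 0 0 0; 1 0 0 0 0 0 0; 1 0 0 0 0 0 0; 1 0 0 0 0 0 0"
}}

```text
t: 16.4
eef_pos: [546.3, -24.3, 309.1]
ee_rot: [-0.004, 0.638, 0.77, -0.002]
contact_force: [0.1, -0.5, -0.2]
width: 93.9
```

```bash
python3 - <<'E'
from m import *
s=r.state();print(s["t"],s["eef_pos"],s["ee_rot"],abs(s["joint_vel"]).max())
save("wrist","w14.png")
E
```

```text
16.4 [546.29661915 -24.272817   309.08795364] [-0.00397726  0.63792     0.77009008 -0.00187798] 0.022713459542066605
```

View pics/w14.png

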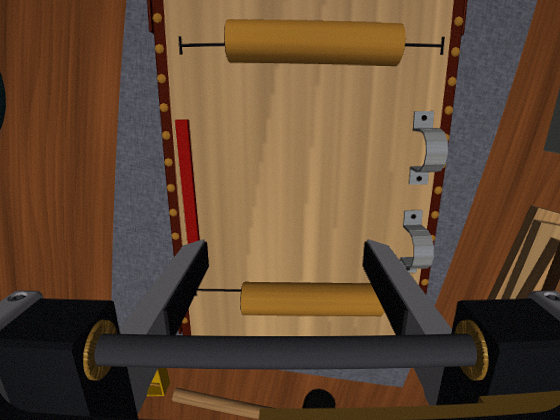

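Both tubes now lie over their lines. The left line's ticks are at (181,45) and (443,46), with the left tube's midline at about (225,40)–(404,44).

```bash
python3 - <<'E'
from off import *
im=cv2.imread("pics/w14.png");H=cv2.cvtColor(im,cv2.COLOR_BGR2HSV)
R=[]
for c in(230,260,315,370,398):
  S=H[8:90,c,1].astype(int);w=np.where(S>165)[0]+8;R.append([c,(w[0]+w[-1])/2]);print(c,w[[0,-1]])
l=[]
for c in(190,210,420,435):
  v=np.argmin(H[35:58,c,2])+35;l.append([c,v]);print(c,v)
p=np.polyfit(*np.array(R).T,1);q=np.polyfit(*np.array(l,float).T,1)
off([[181,np.polyval(q,181)],[443,np.polyval(q,443)]],[[226,np.polyval(p,226)],[404,np.polyval(p,404)]])
E
```

```text
230 [19 61]
260 [20 62]
315 [21 63]
370 [22 64]
398 [23 62]
190 45
210 44
420 45
435 45
line mid [543.  130.5 120. ] ang 10.923471933718458 len 277.4573173694936 [406.8 104.2 679.2 156.8]
tube mid [544.7 128.9 140. ] ang 10.204087693385551 len 177.03908963842207 [457.6 113.2 631.9 144.6]
along 1.4134864441061468 across -1.8495469086522525
```

Left tube is −1.8 mm off its line and 0.7° out of parallel. Quick cross-check from a fixed camera, then hand in.

```bash
python3 - <<'E'
from m import *
np.set_printoptions(precision=1,suppress=True)
for cam in("scene","top"):
  save(cam,cam+"9.png")
  for n in("tube_left_center","tube_right_center"):
    q=r.spot_point(cam,n)
    if q: print(cam,n,q[0]["confidence"],at(cam,[q[0]["at"]],140)[0])
s=r.state();print(s["t"],s["contact_force"]);print(r.finish_job())
E
```

```text
scene tube_left_center 0.69 [542.7 127.5 140. ]
scene tube_right_center 0.67 [ 595.  -143.7  140. ]
top tube_left_center 0.94 [546.9 122.7 140. ]
top tube_right_center 0.88 [ 613.7 -151.6  140. ]
16.75 [-0.5 -0.1  0.1]
the job is handed in; nothing more can be done
None
```

I rolled both tubes onto their pencil lines with the open fingertips at low speed, without gripping or lifting, and handed the job in at about 16.8 s. No verdict was reported.

| Tube | Across the line | Along the line | Angle to the line |
|---|---|---|---|
| Right | +1.3 mm | +10.6 mm | about 0° |
| Left | −1.8 mm | +1.4 mm | about 0.7° |

These are the last wrist-camera checks, and all are inside the limits. The pencil line shows at both ends of each tube in those views. The arm was clear of everything when I handed in.

**Camera disagreement:** the network points from the fixed cameras, which are coarser, differed from the wrist readings:
- **Left tube:** the scene camera was within about 2 mm, but the top camera put it about 6 mm short.
- **Right tube:** the top camera put it about 3 mm nearer the middle and 12 mm further along. The scene camera put it about 11 mm nearer the middle, which would be out of tolerance.

I relied on the close wrist views, where tube and line are seen together. The right tube was not re-measured after I pushed the left one, but the last wrist picture still shows it lying over its line.

**First contact:** on the first push of the right tube the fingers rode up onto it, with about 7 N of downward load against the 30 N limit. It shifted a few millimetres, so I backed off, pushed lower down and continued. I could not see whether the plain tube rolled or slid during those few millimetres.

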